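Refit the lamp cover of a spectrophotometer

TASK

The lamp of the bench spectrophotometer has just been changed: take the lamp cover from the bench, set it squarely over the collar of the lamp bay on top of the instrument and press it straight down, keeping it level, until the clip arms at both ends have snapped under the rim and the cover is fully home, then let go of it. Press only as hard as the clips need and stop as soon as it is home, because the optics under the collar lose their alignment when leaned on, and do not knock the instrument or disturb the beaker, the bottle and the old lamp on the bench.

Things in the scene. Friction and masses are not known exactly. Their poses are not given: they have to be found in the camera images.
- cover: lamp cover: dark grey plastic hood lying right way up on the bench, 96 x 64 mm in plan (long side along its x; 104 mm over the clip arms), 62 mm high, about 0.16 kg. Origin: centre of its underside (the foot of the skirt), z up. Closed block from 18 to 38 mm above the origin, open skirt below, grip fin above. It is alike both ways round and fits either way.
- seat (a point): centre of the flat underside of the cover's block, 18 mm above the cover's origin, same axes: the face that lands on the collar's rim. Below it hangs the skirt, 92 x 58 mm inside (1 mm of play all round on the rim's largest outline), its foot flared another 0.5 mm or so.
- fin_top (a point): centre of the top of the cover's grip fin, 62 mm above the cover's origin, same axes. The fin is 56 mm long (along x), 12 mm thick (along y) and stands 24 mm above the block's flat top.
- clip_near (a joint): turn (rad) of the light grey clip arm at the cover's -x end: about 0 (-0.02 to 0.01) relaxed, grows as the rim forces it outward, 0.1 as its hook rides over the rim, back to 0 once snapped under. Sprung arm on a pivot 34 mm above the cover's origin; inner hook with a sloping lead-in.
- clip_far (a joint): same for the clip arm at the cover's +x end. The hooks meet the rim about 8 mm above home; the push on the whole cover then rises steadily to 14 to 21 N at 1 to 2 mm above home, where the hooks snap under and the cover lands on the rim and stops hard. Pulled up again it has 0.5 to 1 mm of play.
- bay (a point): mid-position of the lamp bay, level with the top of the collar's rim; z up, x along the collar's long side. The collar is part of the lamp house, locked on cross slides wherever the beam was last aligned: its true centre lies up to 4 mm from this point along x and up to 4 mm along y (same height and axes). Home: the cover's seat on the rim's top, long side along x, either way.
- deck (a point): point of the instrument's flat deck 22 mm below the bay's mid-position, same axes. The collar is a bare aluminium upstand, open on top, lamp inside; its outward rim, 6 mm thick, is 56 mm wide (y), its ends slope out from 85 mm (x) at the top to 90 mm at the lower edge. The deck is free for 35 mm beside the collar. The lamp mount bears at most 30 N from the cover.
- photometer: the spectrophotometer: dark charcoal low case fixed on the bench, 280 mm deep (its x), 420 mm wide (its y), deck 130 mm high, sloping front with a display at its -x side, flat sample compartment lid 10 mm proud of the deck in the middle, lamp bay near its -y end. Origin: centre of its underside.
- beaker: bystander: small empty glass beaker, 48 mm across and 62 mm high, origin at the centre of its foot
- reagent: bystander: white plastic reagent bottle with a black cap, 56 mm across and 95 mm high, origin at the centre of its foot
- old_lamp: bystander: the burnt-out halogen lamp lying on the bench, white ceramic base 22 x 18 x 12 mm with a small glass bulb, origin under its middle
Things that resemble listed ones, but are neither listed nor needed, are in the scene too. Leave any green, orange or pink look-alike of the cover alone.

How it is judged:
By the outcome, as a careful person would: the job done as asked, in the order asked, and still so for the second after the job is handed in, with the robot touching nothing.
It also fails if it takes over 72 s, if anything falls off the work surface, if the arm or the gripper's body presses on something with over 40 N, if the wrist force passes 120 N, or if a joint passes its speed limit or range.

ROBOT

A 6-joint arm with a two-finger parallel gripper is mounted at the origin on the work surface. World frame = base frame: x ahead of the robot, y to its left, z up, the work surface at z = 0. Lengths are in m, angles in rad, forces in N, time in s.
With the tool pointing down it reaches from about 0.275 to 0.75 m from the base axis. Payload 10.2 kg.
Tool frame: the origin (TCP) lies on the centre line of the jaws, within the pads' length; the fingertips stand 25 mm ahead of it and the grasp point (between the pads) lies 6 mm ahead of it; z points along the fingers, y is the line along which they close (so a half turn about z gives the same grasp; the last joint's range is limited). The gripper opens to 85 mm and grips with 20 to 120 N. Pads are 22 mm wide; open, the fingers measure 114 mm over their backs; the gripper's body (76 mm by 85 mm) begins 54 mm behind the grasp point. The pads swing forward as they close: fully open they stand 13 mm farther back than shut.
Start: joints at [-1.461, 0.313, 1.498, -0, 1.331, -0.223], TCP at [0.171, -0.496, 0.256] pointing down, gripper open.
Joint ranges: [-2.94, 2.94], [-0.97, 2.17], [0.19, 2.56], [-1.23, 4.37], [0.02, 3.11], [-2.88, 2.88]. Speed limits (rad/s): [2.39, 2.39, 3.01, 3.14, 3.14, 3.14].

INTERFACE

Orientations are given as a 3x3 rotation matrix whose columns are the frame's x, y, z axes.
In Python, from bench import bot gives the robot as it stands.
- The arm moves only by the tool servo_tool, never from a script. Its argument "rows" is a list of rows, each an object with "offset": the shift along the world's x, y, z in mm, a list of three; "roll": the turn about the world's z in degrees. A call has 1 to 10 rows; each row shifts and turns the commanded pose from where the row before left it; what a row does not reach is not made up. A row lasts 1/12 s, in which the tool goes at most 41.7 mm and 7.16 degrees, less where a joint would pass 70% of its speed; a pose out of reach is approached as far as the arm can. A call with a gripper value outside its range is refused whole. "jaw" is the finger opening in mm, from 0 to 85.4, set as the call begins (left out, the last holds). The fingers move at their own pace and stop on an object; "grip_force" is the grip in N (left out, the last holds). Time passes only in rows, so rows that do not move let the fingers close. It gives the time, the measured TCP pose, the force, the opening and the grip force at its end, in the units of the state.
- bot.get_obs(): the state, without advancing time (a new reading comes with each control period).
- bot.get_image(name): name is "scene" or "side" or "wrist"; returns (picture, depth): 420x560x3 uint8, red, green, blue; 420x560 float32, m along the optical axis (not along the pixel's ray), 0 where there is no reading.
- bot.get_calibration(name): a dict with "camera_matrix" (3x3 intrinsics, pixels), "extrinsics" (4x4, takes a point from camera to world coordinates); the wrist camera has in their place "T_tool_cam" (4x4, takes a point from camera to tool coordinates, whose origin is the TCP and whose axes are the flange's). Camera axes: x right, y down, z forward; pixel columns grow to the right and rows downward; lengths in m; the calibration is good to about 2 mm. A picture is of the moment at which its call begins: read the wrist's pose just before it. get_calibration takes no time and is no camera call.
- bot.sign_off(): hands the job in; it is judged then, once.
Trained networks look in the newest picture that a camera, given by its name, has taken for a name from the list of things; names that differ only in an ending like _2 or _b are one class to them, and where a whole thing is asked for, a point or a joint stands for the part that bears it (a point fixed in the world has none). Each returns a list of dicts, best first, with "score" (0 to 1); they miss things now and then, are a little off and sometimes report something else, mostly with a low value. They report only what shows in the picture. A call takes as long as a camera call. They do not tell look-alikes from the thing itself.
- bot.spot_in(camera, thing): "box" ([left, top, right, bottom] in pixels, round what is visible of it).
- bot.tip_of(camera, thing): "uv" ([column, row] in pixels: a listed point, or the origin of a listed thing).
The state is a dict: "time": time; "q": joint angles; "dq": joint speeds; "effort": joint torques, N m; "position": TCP position; "ee_rot": TCP orientation; "wrist_force": force on the tool from outside, world axes, zero at the start; "wrist_torque": the same for the moment, N m; "finger_gap": opening from 0.0 (shut) to 1.0 (fully open); "grip_force": force on a finger pad.
Only numpy, scipy, OpenCV 4.12 (cv2) and the standard library are available. Lean on these libraries where they do the work, as an engineer would, in place of code of your own. Each camera call takes 0.05 s, during which the arm holds its last target. There are 200 camera calls.

## Working session

There is one attempt and no reset: what is moved stays moved. The work goes in short steps, Python scripts to look and compute and a tool call to move; the robot and the scene stay as the last step left them, time stands still between calls to the robot, and variables do not carry over. Pictures are saved under pics/ and viewed, at most 10 in all, crops included, and the job is handed in when it is done.

Besides the shell and the picture viewer there is one more tool, called after "Emit:" as name([rows], argument=value, ...), one row to a line, values as JSON. servo_tool: Moves the arm, as the interface text tells. Its arguments: {"type":"object","properties":{"rows":{"type":"array","items":{"type":"object","properties":{"offset":{"type":"array","items":{"type":"number"}},"roll":{"type":"number"}}}},"jaw":{"type":"number"},"grip_force":{"type":"number"}},"required":["rows"]}

```bash
ls; mkdir -p pics; cat > h.py <<'E'
import numpy as np, cv2
from bench import bot
def cam(name):
    c=bot.get_calibration(name); K=np.array(c["camera_matrix"])
    if name=="wrist":
        o=bot.get_obs(); T=np.eye(4); T[:3,:3]=o["ee_rot"]; T[:3,3]=o["position"]; return K,T@np.array(c["T_tool_cam"])
    return K,np.array(c["extrinsics"])
def cloud(K,T,d):
    v,u=np.mgrid[:d.shape[0],:d.shape[1]]
    p=np.stack([(u-K[0,2])/K[0,0]*d,(v-K[1,2])/K[1,1]*d,d],-1)
    return p@T[:3,:3].T+T[:3,3]
def proj(K,T,P):
    p=(np.atleast_2d(P)-T[:3,3])@T[:3,:3]; q=p@K.T; return q[:,:2]/q[:,2:]
def shot(name):
    K,T=cam(name); im,d=bot.get_image(name); return im,d,K,T,cloud(K,T,d)
def save(im,f): cv2.imwrite("pics/"+f,cv2.cvtColor(im,cv2.COLOR_RGB2BGR))
E
python3 - <<'E'
from h import *
np.set_printoptions(precision=4,suppress=True)
ims=[]
for n in ["scene","side"]:
    im,d,K,T,P=shot(n); save(im,n+"0.png"); np.savez(n+"0.npz",im=im,d=d,K=K,T=T,P=P)
    print(n,T[:3,3],T[:3,2])
    for t in ["cover","seat","fin_top","bay","deck","photometer","beaker","reagent","old_lamp"]:
        for r in bot.tip_of(n,t)[:3]:
            u,v=np.round(r["uv"]).astype(int); print(t,r["score"],u,v,P[v,u] if 0<=v<420 and 0<=u<560 else '')
print(bot.get_obs())
E
```

```text
pics
scene [ 0.8659 -0.62    0.9441] [-0.3862  0.4521 -0.804 ]
cover 0.87 250 280 [ 0.5087 -0.3398  0.0361]
cover 0.7 210 327 [ 0.5312 -0.4824  0.0606]
cover 0.65 163 284 [ 0.3644 -0.4813  0.0374]
seat 0.96 252 275 [ 0.5121 -0.3346  0.0584]
seat 0.89 166 282 [ 0.3667 -0.4738  0.0394]
seat 0.87 205 324 [ 0.5095 -0.4816  0.0382]
fin_top 0.94 244 265 [ 0.4807 -0.3289  0.0602]
fin_top 0.83 232 385 [ 0.6501 -0.5332  0.0604]
fin_top 0.79 202 318 [ 0.4924 -0.476   0.0337]
bay 0.78 362 200 [ 0.6017 -0.042   0.1343]
deck 0.81 364 205 [ 0.6157 -0.055   0.1399]
beaker 0.71 305 319 [ 0.6691 -0.3308  0.0473]
reagent 0.83 209 224 [ 0.3198 -0.2966  0.0369]
old_lamp 0.63 262 342 [ 0.6242 -0.4226  0.0135]
old_lamp 0.59 364 201 [ 0.6063 -0.0397  0.1321]
side [ 0.189  -0.9088  0.9907] [ 0.2596  0.6242 -0.7369]
cover 0.89 264 357 [ 0.338  -0.4948  0.04  ]
cover 0.88 326 332 [ 0.4907 -0.4895  0.0367]
cover 0.62 297 283 [ 0.4825 -0.3441  0.0361]
seat 0.96 298 280 [ 0.4878 -0.338   0.038 ]
seat 0.9 325 325 [ 0.494  -0.4761  0.0437]
seat 0.77 396 325 [ 0.6463 -0.5348  0.0412]
fin_top 0.94 400 318 [ 0.654  -
[... 331 characters left out ...]
  0.1317]
beaker 0.88 350 259 [ 0.6451 -0.3193  0.0236]
reagent 0.72 215 291 [ 0.2864 -0.3024  0.0519]
old_lamp 0.47 358 298 [ 0.6114 -0.4264  0.0144]
{'time': 1.0, 'q': array([-1.4614,  0.3129,  1.4977,  0.    ,  1.331 , -0.2234]), 'dq': array([-0.0003,  0.0011, -0.0015, -0.0005, -0.0002,  0.0005]), 'effort': array([  0.0013, -41.2171, -25.9899,  -0.0002,   0.0005,  -0.    ]), 'position': array([ 0.1715, -0.4962,  0.2563]), 'ee_rot': array([[ 0.9451,  0.3267,  0.    ],
       [ 0.3267, -0.9451, -0.    ],
       [ 0.    ,  0.    , -1.    ]]), 'wrist_force': array([ 0.172 ,  0.1376, -0.3347]), 'wrist_torque': array([0.0248, 0.0318, 0.0441]), 'grip_force': 0.0, 'finger_gap': 1.001878597519842}
```

View pics/scene0.png

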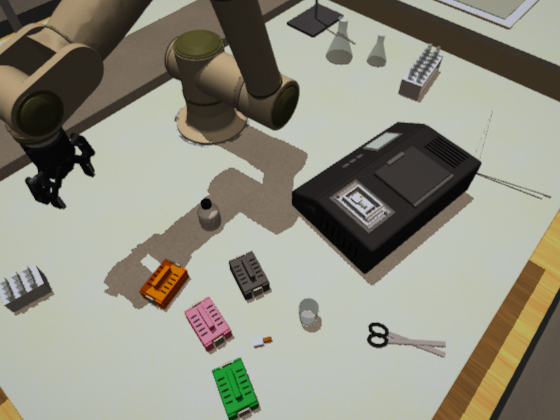

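View pics/side0.png

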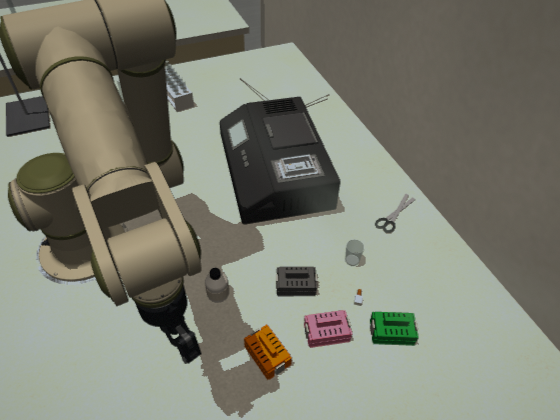

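The scene image shows the dark grey cover at about (250,275), between the reagent bottle (208,212) and the beaker (309,313). The collar is at (362,203) on the instrument. In the side image the cover is at (297,280) and the collar at (298,166).

```bash
cat >> h.py <<'E'
def fit(P,c,r,z0,z1,lbl):
    m=(P[...,2]>z0)&(P[...,2]<z1)&(np.hypot(P[...,0]-c[0],P[...,1]-c[1])<r)
    q=P[m]
    if len(q)<5: print(lbl,"few",len(q)); return
    print(lbl,len(q),"mean",q.mean(0).round(4),"medz",np.median(q[:,2]).round(4),"rect",[np.round(x,4) for x in cv2.minAreaRect((q[:,:2]*1000).astype(np.float32))])
E
python3 - <<'E'
from h import *
for n in ["scene","side"]:
    z=np.load(n+"0.npz"); P=z["P"]
    fit(P,(.487,-.33),.08,.055,.07,n+" fin"); fit(P,(.487,-.33),.08,.03,.07,n+" cover")
    fit(P,(.605,-.045),.08,.147,.16,n+" rim"); fit(P,(.605,-.045),.08,.14,.16,n+" collar")
    fit(P,(.605,-.045),.2,.125,.135,n+" deck"); fit(P,(.6,.05),.35,.1,.17,n+" instr")
    fit(P,(.66,-.33),.06,.01,.08,n+" beaker"); fit(P,(.3,-.3),.06,.01,.12,n+" bottle")
    q=P[(abs(P[...,0]-.605)<.07)&(abs(P[...,1]+.045)<.06)]; print(np.histogram(q[:,2],np.arange(.12,.165,.003)))
E
```

```text
scene fin 117 mean [ 0.4916 -0.3272  0.0602] medz 0.06 rect [array([ 490.3193, -326.5471]), array([12.1683, 57.2159]), np.float64(67.8626)]
scene cover 1021 mean [ 0.4941 -0.3291  0.0393] medz 0.0367 rect [array([ 490.5609, -326.3676]), array([ 64.0285, 103.8803]), np.float64(68.9575)]
scene rim 278 mean [ 0.6117 -0.0555  0.1499] medz 0.1499 rect [array([608.8555, -54.2008]), array([58.346 , 89.5971]), np.float64(81.0988)]
scene collar 463 mean [ 0.6104 -0.0537  0.1473] medz 0.1483 rect [array([608.6257, -54.1649]), array([58.346 , 90.0623]), np.float64(81.0988)]
scene deck 4404 mean [ 0.6275 -0.0275  0.1287] medz 0.1284 rect [array([625.2405,  10.6956]), array([277.3075, 195.8897]), np.float64(80.9506)]
scene instr 12138 mean [0.6259 0.0543 0.1285] medz 0.1284 rect [array([512.0876,  99.2785]), array([421.3273, 448.4587]), np.float64(81.2696)]
scene beaker 370 mean [ 0.6601 -0.3071  0.0402] medz 0.0416 rect [array([ 661.5442, -309.4836]), array([45.9968, 46.4642]), np.float64(82.1978)]
scene bottle 548 mean [ 0.3105 -0.2853  0.0575] medz 0.0603 rect [array([ 305.187 , -281.9662]), a
[... 924 characters left out ...]
), array([279.0667, 200.974 ]), np.float64(80.4391)]
side instr 7784 mean [0.6024 0.0463 0.1274] medz 0.1284 rect [array([509.0712, 101.0248]), array([428.5858, 449.3908]), np.float64(80.9429)]
side beaker 380 mean [ 0.6602 -0.3093  0.0401] medz 0.0409 rect [array([ 659.466 , -309.9591]), array([48.7543, 45.9565]), np.float64(51.6855)]
side bottle 619 mean [ 0.2947 -0.2913  0.0578] medz 0.0607 rect [array([ 296.0659, -284.4276]), array([50.3307, 56.4398]), np.float64(81.396)]
(array([  2,  33, 317, 414, 222,  69,  79,  56,  65, 100,  84,   8,   0,
         0,   0]), array([0.12 , 0.123, 0.126, 0.129, 0.132, 0.135, 0.138, 0.141, 0.144,
       0.147, 0.15 , 0.153, 0.156, 0.159, 0.162, 0.165]))
```

Emit:
servo_tool([
  {"offset": [32, 17, 0], "roll": -4},
  {"offset": [32, 17, 0], "roll": -4},
  {"offset": [32, 17, 0], "roll": -4},
  {"offset": [32, 17, 0], "roll": -4},
  {"offset": [32, 17, 0], "roll": -4},
  {"offset": [32, 17, 0], "roll": -4},
  {"offset": [32, 17, 0], "roll": -4},
  {"offset": [32, 17, 0], "roll": -4},
  {"offset": [31, 17, 0], "roll": -4},
  {"offset": [31, 16, 0], "roll": -4},
], jaw=60)

```text
time: 1.83
position: [0.491, -0.3259, 0.2564]
ee_rot: [[0.933, -0.36, 0.0], [-0.36, -0.933, -0.0], [0.0, 0.0, -1.0]]
wrist_force: [-1.2, -0.8, -0.0]
finger_gap: 0.702
grip_force: 0.0
```

Emit:
servo_tool([
  {"offset": [0, 0, 0], "roll": 0},
  {"offset": [0, 0, 0], "roll": 0},
])

```text
time: 2.0
position: [0.4905, -0.3262, 0.2559]
ee_rot: [[0.935, -0.354, -0.0], [-0.354, -0.935, 0.0], [-0.0, -0.0, -1.0]]
wrist_force: [0.0, 0.3, -0.5]
finger_gap: 0.703
grip_force: 0.0
```

```bash
python3 - <<'E'
from h import *
o=bot.get_obs(); print(o["position"],np.degrees(np.arctan2(o["ee_rot"][1,1],o["ee_rot"][0,1])),o["q"])
im,d,K,T,P=shot("wrist"); save(im,"w1.png"); print(T,K, bot.get_calibration("wrist")["T_tool_cam"])
print((d>0).mean())
fit(P,(.489,-.327),.08,.055,.07,"fin"); fit(P,(.489,-.327),.08,.03,.07,"cover")
for t in ["cover","seat","fin_top"]:
  for r in bot.tip_of("wrist",t)[:2]:
    u,v=np.round(r["uv"]).astype(int); print(t,r["score"],u,v,P[v,u])
E
```

```text
[ 0.49050422 -0.32619954  0.25587684] -110.76177582389116 [-7.85573920e-01  4.56265804e-01  1.29346671e+00 -7.74317341e-05
  1.39235761e+00  1.14759748e+00]
[[-3.54334331e-01 -8.89346998e-01 -2.88979410e-01  5.64100694e-01]
 [-9.35118773e-01  3.37073268e-01  1.09245105e-01 -3.53261569e-01]
 [ 2.50428100e-04  3.08939362e-01 -9.51081704e-01  3.72961261e-01]
 [ 0.00000000e+00  0.00000000e+00  0.00000000e+00  1.00000000e+00]] [[311.61108916   0.         277.87437015]
 [  0.         311.61108916 206.93299592]
 [  0.           0.           1.        ]] [[ 1.59108452e-04 -9.51231587e-01 -3.08477620e-01  7.83525200e-02]
 [ 9.99999913e-01  3.22221560e-05  4.16424715e-04 -7.99141719e-04]
 [-3.86176529e-04 -3.08477660e-01  9.51231509e-01 -1.17122414e-01]
 [ 0.00000000e+00  0.00000000e+00  0.00000000e+00  1.00000000e+00]]
0.9958971088435374
fin 629 mean [ 0.4896 -0.3247  0.0615] medz 0.0616 rect [array([ 488.8832, -324.3079]), array([11.6885, 55.4874]), np.float64(69.5061)]
cover 4973 mean [ 0.4918 -0.3256  0.0405] medz 0.0378 rect [array([ 488.625 , -324.3396]), array([ 64.0808, 102.8785]), np.float64(68.8059)]
cover 0.97 391 121 [ 0.50845402 -0.45760408  0.03842645]
cover 0.96 279 176 [ 0.50020465 -0.33035537  0.06238011]
seat 0.95 396 119 [ 0.50872403 -0.46262791  0.0393703 ]
seat 0.89 274 178 [ 0.49988377 -0.32478505  0.06148431]
fin_top 0.75 449 255 [ 0.35081227 -0.47430871  0.06259377]
fin_top 0.65 280 191 [ 0.48492207 -0.32569128  0.0616611 ]
```

View pics/w1.png

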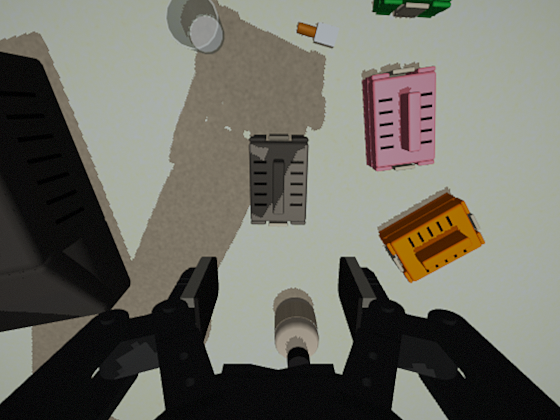

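The grey cover is under the tool at (278,180), aligned with the jaws, and the area around it is clear. Descending now.

Emit:
servo_tool([
  {"offset": [-1.5, 1.5, -25], "roll": 0},
  {"offset": [0, 0, -30], "roll": 0},
  {"offset": [0, 0, -30], "roll": 0},
  {"offset": [0, 0, -30], "roll": 0},
  {"offset": [0, 0, -30], "roll": 0},
  {"offset": [0, 0, -20], "roll": 0},
  {"offset": [0, 0, -11], "roll": 0},
  {"offset": [0, 0, -6], "roll": 0},
  {"offset": [0, 0, -4], "roll": 0},
  {"offset": [0, 0, -2], "roll": 0},
], jaw=35)

```text
time: 3.03
position: [0.4882, -0.3263, 0.069]
ee_rot: [[0.934, -0.358, 0.001], [-0.358, -0.934, -0.001], [0.001, 0.001, -1.0]]
wrist_force: [-0.3, 0.1, -0.5]
finger_gap: 0.416
grip_force: 0.0
```

Emit:
servo_tool([
  {"offset": [0, 0, 0], "roll": 0},
  {"offset": [0, 0, 0], "roll": 0},
  {"offset": [0, 0, 0], "roll": 0},
  {"offset": [0, 0, 0], "roll": 0},
  {"offset": [0, 0, 0], "roll": 0},
], jaw=0, grip_force=40)

```text
time: 3.45
position: [0.4884, -0.326, 0.0692]
ee_rot: [[0.934, -0.357, 0.001], [-0.357, -0.934, -0.001], [0.002, 0.001, -1.0]]
wrist_force: [-0.5, 0.0, 5.1]
finger_gap: 0.126
grip_force: 43.9
```

Emit:
servo_tool([
  {"offset": [0, 0, 5], "roll": 0},
  {"offset": [0, 0, 15], "roll": 0},
  {"offset": [0, 0, 25], "roll": 0},
  {"offset": [0, 0, 30], "roll": 0},
  {"offset": [0, 0, 30], "roll": 0},
  {"offset": [0, 0, 30], "roll": 0},
  {"offset": [0, 0, 30], "roll": 0},
  {"offset": [0, 0, 30], "roll": 0},
  {"offset": [0, 0, 30], "roll": 0},
  {"offset": [0, 0, 25], "roll": 0},
], grip_force=70)

```text
time: 4.28
position: [0.4878, -0.3255, 0.3206]
ee_rot: [[0.934, -0.357, 0.001], [-0.357, -0.934, -0.001], [0.001, 0.0, -1.0]]
wrist_force: [-0.1, -0.6, -1.4]
finger_gap: 0.119
grip_force: 70.6
```

Emit:
servo_tool([
  {"offset": [2, 26, 6], "roll": 1.2},
  {"offset": [2, 29, 6], "roll": 1.2},
  {"offset": [2, 29, 6], "roll": 1.2},
  {"offset": [3, 29, 6], "roll": 1.2},
  {"offset": [3, 29, 6], "roll": 1.2},
  {"offset": [3, 29, 6], "roll": 1.2},
  {"offset": [3, 29, 6], "roll": 1.2},
  {"offset": [3, 29, 6], "roll": 1.2},
  {"offset": [2, 29, 6], "roll": 1.2},
  {"offset": [1, 29, 6], "roll": 1.2},
])

```text
time: 5.12
position: [0.5117, -0.0372, 0.3785]
ee_rot: [[0.988, -0.154, -0.001], [-0.154, -0.988, 0.0], [-0.001, -0.0, -1.0]]
wrist_force: [0.6, 0.5, -1.5]
finger_gap: 0.119
grip_force: 70.6
```

Emit:
servo_tool([
  {"offset": [0, 0, 0], "roll": 0},
  {"offset": [0, 0, 0], "roll": 0},
  {"offset": [0, 0, 0], "roll": 0},
])

```text
time: 5.37
position: [0.5118, -0.039, 0.378]
ee_rot: [[0.988, -0.155, -0.001], [-0.155, -0.988, -0.0], [-0.001, 0.0, -1.0]]
wrist_force: [-0.1, 0.6, -2.2]
finger_gap: 0.12
grip_force: 70.6
```

```bash
python3 - <<'E'
from h import *
o=bot.get_obs(); print(o["position"],np.degrees(np.arctan2(o["ee_rot"][1,1],o["ee_rot"][0,1])),o["wrist_force"],o["finger_gap"]); np.save("R.npy",o["ee_rot"])
im,d,K,T,P=shot("wrist"); save(im,"w2.png"); np.savez("w2.npz",im=im,d=d,K=K,T=T,P=P,o=o["position"],R=o["ee_rot"])
fit(P,(.607,-.054),.07,.147,.16,"rim"); fit(P,(.607,-.054),.07,.14,.16,"collar");fit(P,(.607,-.054),.15,.125,.135,"deck")
c=o["position"]; z=c[2]-.069
fit(P,c,.08,z+.055,z+.066,"fin"); fit(P,c,.08,z+.03,z+.066,"cover"); fit(P,c,.09,z+.034,z+.042,"blocktop")
E
```

```text
[ 0.51182285 -0.03899887  0.37797664] -98.94180446850068 [-0.07846418  0.62871553 -2.22726512] 0.11995594724388825
rim 1705 mean [ 0.6092 -0.0521  0.151 ] medz 0.1512 rect [array([606.262 , -51.3875]), array([56.016 , 87.9394]), np.float64(81.1063)]
collar 2494 mean [ 0.6075 -0.0515  0.1484] medz 0.1507 rect [array([605.694 , -51.3431]), array([56.001 , 89.4057]), np.float64(81.1795)]
deck 22271 mean [ 0.6167 -0.0338  0.1302] medz 0.1298 rect [array([607.4679, -17.7724]), array([208.3355, 179.4771]), np.float64(81.2026)]
fin 3334 mean [ 0.5163 -0.0387  0.3702] medz 0.3704 rect [array([512.5228, -40.2932]), array([54.5333, 34.8359]), np.float64(13.0258)]
cover 15122 mean [ 0.5311 -0.0408  0.3518] medz 0.3466 rect [array([511.2796, -37.7926]), array([ 64.1492, 103.908 ]), np.float64(81.0695)]
blocktop 10893 mean [ 0.5348 -0.0414  0.3461] medz 0.3463 rect [array([511.2837, -37.7664]), array([ 64.0961, 103.9079]), np.float64(81.0695)]
```

View pics/w2.png

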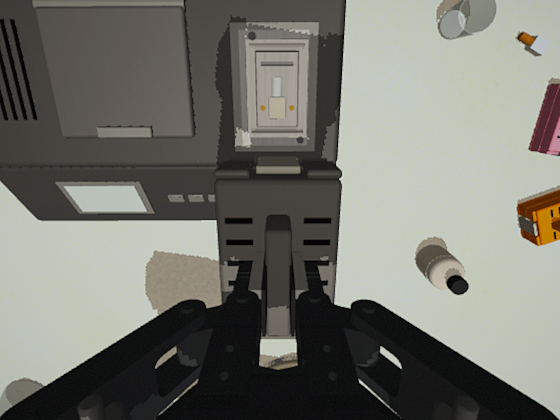

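The collar is at about (275,95) and the held cover at (278,240), in line with each other. I'll overlay the depth-based rim mask on the picture to check which outline is the rim.

```bash
python3 - <<'E'
from h import *
w=np.load("w2.npz"); P=w["P"]; im=w["im"].copy(); K=w["K"];T=w["T"]
m=(P[...,2]>.1465)&(P[...,2]<.16)
e=cv2.morphologyEx(m.astype(np.uint8),cv2.MORPH_GRADIENT,np.ones((3,3),np.uint8))
a=im.copy(); a[m]=[255,0,0]
def rect(c,L,W,z,yaw,col,img):
    x=np.array([np.cos(yaw),np.sin(yaw)]);y=np.array([-x[1],x[0]])
    q=[[*(np.array(c)+sx*L/2*x+sy*W/2*y),z] for sx,sy in((1,1),(1,-1),(-1,-1),(-1,1))]
    cv2.polylines(img,[np.round(proj(K,T,q)*16).astype(int)],True,col,1,shift=4)
b=im.copy(); rect((.606,-.0514),.085,.056,.152,np.radians(-8.9),(255,0,0),b); rect((.606,-.0514),.09,.056,.146,np.radians(-8.9),(0,255,0),b)
c=np.hstack([x[0:180,190:360] for x in (im,a,b)]); 
save(cv2.resize(c,None,fx=1.56,fy=1.56*1,interpolation=cv2.INTER_CUBIC) if 0 else cv2.resize(c,(800,282*1),interpolation=cv2.INTER_CUBIC),"w2c.png")
E
```

```text
(no output)
```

View pics/w2c.png

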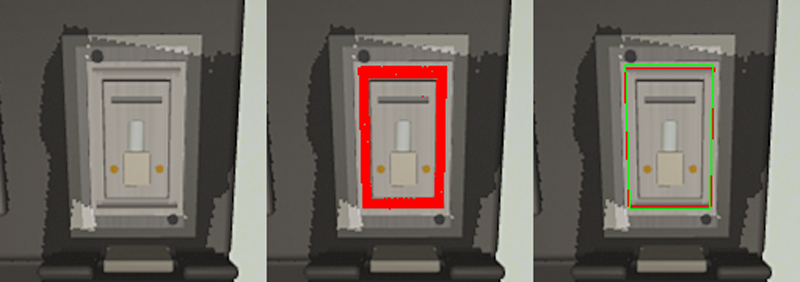

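```bash
cat >> h.py <<'E'
def meas(n=3):
    out=[]
    for _ in range(n):
        o=bot.get_obs(); R=np.array(o["ee_rot"]); t=o["position"]
        im,d,K,T,P=shot("wrist"); L=(P-t)@R  # tool coords
        z=P[...,2]
        def ctr(m,band,ax,w):
            # edge midpoint of mask m along axis ax, sliced in other axis
            a=L[...,ax][m]; b=L[...,1-ax][m]; s=np.round(b/.003).astype(int); r=[]
            for k in np.unique(s):
                q=a[s==k]
                if len(q)>4 and abs(np.ptp(q)-w)<.004: r.append([k*.003,(q.min()+q.max())/2,np.ptp(q)])
            r=np.array(r); 
            if len(r)<3: return [np.nan]*4
            p=np.polyfit(r[:,0],r[:,1],1); return [np.median(r[:,1])*1000,np.degrees(np.arctan(p[0])),np.median(r[:,2])*1000,len(r)]
        rim=(z>.147)&(z<.158)&(L[...,0]>.03)&(L[...,0]<.17)&(abs(L[...,1])<.05)
        blk=(abs(L[...,2]-.031)<.005)&(abs(L[...,0])<.06)&(abs(L[...,1])<.05)
        out.append([ctr(rim,0,1,.056),ctr(rim,0,0,.086),ctr(blk,0,1,.064),ctr(blk,0,0,.1)])
    m=np.nanmean(np.array(out),0); s=np.nanstd(np.array(out),0)
    print("TCP",t,"yawy",np.degrees(np.arctan2(R[1,1],R[0,1])),"F",o["wrist_force"])
    for l,a,b in zip(["rim y","rim x","cov y","cov x"],m,s): print(l,"[mm,deg,width,n]",a.round(2),"sd",b.round(2))
E
python3 -c "from h import *; meas()"
```

```text
TCP [ 0.51189326 -0.03960426  0.3778955 ] yawy -99.02139502124042 F [-0.40578311 -0.45034067 -1.04652962]
rim y [mm,deg,width,n] [-3.06 -0.25 55.13 30.  ] sd [0.18 0.02 0.03 0.  ]
rim x [mm,deg,width,n] [95.41  0.26 87.71 19.  ] sd [0.02 0.15 0.02 0.  ]
cov y [mm,deg,width,n] [-1.25  0.14 63.55 26.  ] sd [0.06 0.03 0.02 0.  ]
cov x [mm,deg,width,n] [ -0.45  -0.38 103.11   8.  ] sd [0.06 0.35 0.07 0.  ]
```

Emit:
servo_tool([
  {"offset": [0, 0, -10], "roll": 0},
  {"offset": [0, 0, -25], "roll": 0},
  {"offset": [0, 0, -30], "roll": 0},
  {"offset": [0, 0, -20], "roll": 0},
  {"offset": [0, 0, -10], "roll": 0},
  {"offset": [0, 0, -5], "roll": 0},
  {"offset": [0, 0, 0], "roll": 0},
  {"offset": [0, 0, 0], "roll": 0},
])

```text
time: 6.23
position: [0.5124, -0.0389, 0.2792]
ee_rot: [[0.988, -0.155, 0.002], [-0.155, -0.988, -0.0], [0.002, 0.0, -1.0]]
wrist_force: [-0.3, -0.2, -0.4]
finger_gap: 0.122
grip_force: 70.6
```

```bash
python3 -c "from h import *; meas()"
```

```text
TCP [ 0.51244296 -0.03887028  0.27950145] yawy -98.93617676925918 F [ 0.22081429 -0.76984959 -1.27502338]
rim y [mm,deg,width,n] [-2.16 -0.13 55.54 30.  ] sd [0.02 0.03 0.02 0.  ]
rim x [mm,deg,width,n] [94.    0.23 88.04 20.  ] sd [0.17 0.34 0.35 0.  ]
cov y [mm,deg,width,n] [-1.27  0.08 63.51 26.  ] sd [0.   0.03 0.03 0.  ]
cov x [mm,deg,width,n] [ -0.42   0.25 103.04   8.  ] sd [0.04 0.33 0.06 0.  ]
```

```bash
cat >> h.py <<'E'
def avg(n=12):
    p=[];y=[]
    for _ in range(n):
        o=bot.get_obs(); p.append(o["position"]); y.append(np.degrees(np.arctan2(o["ee_rot"][1,1],o["ee_rot"][0,1]))); bot.get_image("side")
    p=np.array(p)*1000; print("avg",p.mean(0).round(2),"sd",p.std(0).round(2),"yaw",np.mean(y).round(3),np.std(y).round(3))
E
python3 -c "from h import *; avg(); meas(2)"
```

```text
avg [512.1  -38.73 278.64] sd [0.11 0.04 0.35] yaw -98.931 0.001
TCP [ 0.51199886 -0.03871086  0.27828833] yawy -98.93181772356081 F [-0.51689156  0.38451652 -1.82573348]
rim y [mm,deg,width,n] [-1.92 -0.19 55.53 30.  ] sd [0.01 0.01 0.01 0.  ]
rim x [mm,deg,width,n] [ 9.471e+01 -1.000e-02  8.778e+01  1.950e+01] sd [0.   0.03 0.   0.5 ]
cov y [mm,deg,width,n] [-1.18  0.09 63.56 26.  ] sd [0.01 0.01 0.   0.  ]
cov x [mm,deg,width,n] [ -0.42  -0.79 103.     8.  ] sd [0.01 0.5  0.1  0.  ]
```

Emit:
servo_tool([
  {"offset": [0, 0, 20], "roll": 0},
  {"offset": [0, 0, 30], "roll": 0},
  {"offset": [0, 0, 30], "roll": 0},
  {"offset": [0, 0, 20], "roll": 0},
  {"offset": [0, 0, 0], "roll": 0},
  {"offset": [0, 0, 0], "roll": 0},
  {"offset": [0, 0, 0], "roll": 0},
])

```text
time: 7.67
position: [0.5118, -0.0387, 0.3769]
ee_rot: [[0.988, -0.155, -0.002], [-0.155, -0.988, 0.001], [-0.002, -0.0, -1.0]]
wrist_force: [0.2, 0.2, -0.8]
finger_gap: 0.116
grip_force: 70.6
```

```bash
python3 -c "from h import *; avg(); meas(2)"
```

```text
avg [511.89 -38.68 377.55] sd [0.1  0.02 0.55] yaw -98.934 0.002
TCP [ 0.51199929 -0.03871287  0.37827529] yawy -98.93328251620517 F [-0.10147056  0.38140181 -2.51959632]
rim y [mm,deg,width,n] [-2.18 -0.14 55.12 30.  ] sd [0.   0.03 0.02 0.  ]
rim x [mm,deg,width,n] [94.9   0.19 87.65 19.  ] sd [0.02 0.44 0.05 0.  ]
cov y [mm,deg,width,n] [-1.23  0.15 63.57 26.  ] sd [0.01 0.02 0.04 0.  ]
cov x [mm,deg,width,n] [ -0.41  -0.36 103.02   8.  ] sd [0.04 0.3  0.13 0.  ]
```

```bash
python3 - <<'E'
from h import *
o=bot.get_obs(); R=np.array(o["ee_rot"]); t=o["position"]; im,d,K,T,P=shot("wrist"); L=(P-t)@R
m=(abs(L[...,2]-.031)<.004)&(abs(L[...,0])<.046)&(abs(L[...,1])<.03); q=L[m]
A=np.c_[q[:,:2],np.ones(len(q))]; print("block plane slopes,deg",np.degrees(np.linalg.lstsq(A,q[:,2],rcond=None)[0][:2]),np.linalg.lstsq(A,q[:,2],rcond=None)[0][2],len(q))
m=(abs(P[...,2]-.13)<.004)&(np.hypot(P[...,0]-.607,P[...,1]+.05)<.1); q=L[m]
A=np.c_[q[:,:2],np.ones(len(q))]; print("deck slopes",np.degrees(np.linalg.lstsq(A,q[:,2],rcond=None)[0][:2]),len(q))
E
```

```text
block plane slopes,deg [0.81776053 0.36282374] 0.031275018752537166 9323
deck slopes [ 0.1906761  -0.07442422] 18627
```

Emit:
servo_tool([
  {"offset": [5.8, -0.9, 0], "roll": 0.2},
  {"offset": [12, -1.8, -5], "roll": 0},
  {"offset": [15, -2.3, -10], "roll": 0},
  {"offset": [15, -2.3, -15], "roll": 0},
  {"offset": [15, -2.3, -20], "roll": 0},
  {"offset": [13, -2, -20], "roll": 0},
  {"offset": [10, -1.6, -20], "roll": 0},
  {"offset": [5, -0.7, -15], "roll": 0},
  {"offset": [3, -0.4, -10], "roll": 0},
  {"offset": [0, 0, -8], "roll": 0},
])

```text
time: 9.25
position: [0.6062, -0.0531, 0.254]
ee_rot: [[0.988, -0.152, -0.001], [-0.152, -0.988, 0.0], [-0.001, -0.0, -1.0]]
wrist_force: [-0.3, 0.3, -0.2]
finger_gap: 0.123
grip_force: 70.6
```

Emit:
servo_tool([
  {"offset": [0, 0, -5], "roll": 0},
  {"offset": [0, 0, -3], "roll": 0},
  {"offset": [0, 0, 0], "roll": 0},
  {"offset": [0, 0, 0], "roll": 0},
  {"offset": [0, 0, 0], "roll": 0},
  {"offset": [0, 0, 0], "roll": 0},
  {"offset": [0, 0, 0], "roll": 0},
  {"offset": [0, 0, 0], "roll": 0},
  {"offset": [0, 0, 0], "roll": 0},
  {"offset": [0, 0, 0], "roll": 0},
])

```text
time: 10.08
position: [0.6058, -0.053, 0.2473]
ee_rot: [[0.988, -0.152, 0.0], [-0.152, -0.988, -0.0], [0.0, 0.0, -1.0]]
wrist_force: [0.4, -0.8, -1.6]
finger_gap: 0.12
grip_force: 70.6
```

```bash
python3 - <<'E'
from h import *
avg(6)
a,d,K,T,P=shot("scene"); b,*_=shot("side"); w,*_=shot("wrist")
o=bot.get_obs(); print(o["wrist_force"],o["wrist_torque"])
def crop(i,u,v): return cv2.resize(i[v-60:v+60,u-50:u+50],(266,320),interpolation=cv2.INTER_CUBIC)
save(np.hstack([crop(a,362,190),crop(b,298,150),cv2.resize(w[0:320,145:411],(266,320))]),"over.png")
E
```

```text
avg [605.8  -53.01 247.29] sd [0.01 0.01 0.02] yaw -98.732 0.001
[ 0.19958368 -0.11090827 -1.27709188] [ 0.0617312  -0.02322087 -0.03386207]
```

View pics/over.png

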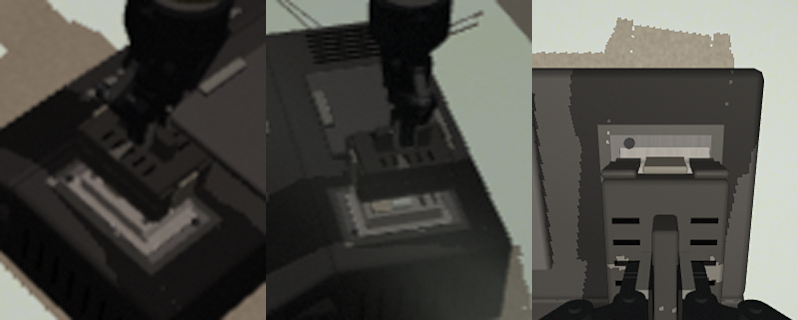

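The cover is held level above the collar and covers its outline in all three crops. In the wrist crop the collar's far end shows at about (665,148), centred under the cover. I'll lower it gently and watch the force.

Emit:
servo_tool([
  {"offset": [0, 0, -6], "roll": 0},
  {"offset": [0, 0, -6], "roll": 0},
  {"offset": [0, 0, -4], "roll": 0},
  {"offset": [0, 0, -3], "roll": 0},
  {"offset": [0, 0, -2], "roll": 0},
  {"offset": [0, 0, -1], "roll": 0},
  {"offset": [0, 0, -1], "roll": 0},
  {"offset": [0, 0, -1], "roll": 0},
  {"offset": [0, 0, 0], "roll": 0},
  {"offset": [0, 0, 0], "roll": 0},
])

```text
time: 11.37
position: [0.6058, -0.053, 0.2234]
ee_rot: [[0.988, -0.152, 0.0], [-0.152, -0.988, -0.0], [0.0, 0.0, -1.0]]
wrist_force: [-0.2, -0.7, -1.2]
finger_gap: 0.125
grip_force: 70.6
```

Emit:
servo_tool([
  {"offset": [0, 0, -1], "roll": 0},
  {"offset": [0, 0, -1], "roll": 0},
  {"offset": [0, 0, -1], "roll": 0},
  {"offset": [0, 0, 0], "roll": 0},
])

```text
time: 11.7
position: [0.6057, -0.053, 0.22]
ee_rot: [[0.988, -0.152, -0.0], [-0.152, -0.988, 0.0], [-0.0, -0.0, -1.0]]
wrist_force: [-0.1, 0.7, -2.3]
finger_gap: 0.121
grip_force: 70.6
```

Emit:
servo_tool([
  {"offset": [0, 0, -1], "roll": 0},
  {"offset": [0, 0, -1], "roll": 0},
  {"offset": [0, 0, -1], "roll": 0},
  {"offset": [0, 0, 0], "roll": 0},
])

```text
time: 12.03
position: [0.6057, -0.053, 0.217]
ee_rot: [[0.988, -0.152, -0.0], [-0.152, -0.988, 0.0], [-0.0, -0.0, -1.0]]
wrist_force: [0.1, -0.2, -2.0]
finger_gap: 0.116
grip_force: 70.6
```

Emit:
servo_tool([
  {"offset": [0, 0, -1], "roll": 0},
  {"offset": [0, 0, -1], "roll": 0},
  {"offset": [0, 0, -1], "roll": 0},
  {"offset": [0, 0, 0], "roll": 0},
])

```text
time: 12.37
position: [0.6057, -0.053, 0.214]
ee_rot: [[0.988, -0.152, -0.0], [-0.152, -0.988, 0.0], [-0.0, -0.0, -1.0]]
wrist_force: [0.6, -0.3, -0.9]
finger_gap: 0.115
grip_force: 70.6
```

Emit:
servo_tool([
  {"offset": [0, 0, -1], "roll": 0},
  {"offset": [0, 0, -1], "roll": 0},
  {"offset": [0, 0, 0], "roll": 0},
])

```text
time: 12.62
position: [0.6058, -0.053, 0.2121]
ee_rot: [[0.988, -0.152, -0.0], [-0.152, -0.988, 0.0], [-0.0, -0.0, -1.0]]
wrist_force: [-0.3, 0.4, -0.7]
finger_gap: 0.118
grip_force: 70.6
```

Emit:
servo_tool([
  {"offset": [0, 0, -1], "roll": 0},
  {"offset": [0, 0, -1], "roll": 0},
  {"offset": [0, 0, 0], "roll": 0},
])

```text
time: 12.87
position: [0.606, -0.0531, 0.2103]
ee_rot: [[0.988, -0.152, 0.001], [-0.152, -0.988, -0.0], [0.001, 0.0, -1.0]]
wrist_force: [0.3, 0.1, -0.1]
finger_gap: 0.123
grip_force: 70.7
```

Emit:
servo_tool([
  {"offset": [0, 0, -1], "roll": 0},
  {"offset": [0, 0, 0], "roll": 0},
])

```text
time: 13.03
position: [0.606, -0.053, 0.2096]
ee_rot: [[0.988, -0.152, 0.001], [-0.152, -0.988, -0.0], [0.001, 0.0, -1.0]]
wrist_force: [0.7, 0.3, 0.9]
finger_gap: 0.122
grip_force: 70.9
```

Emit:
servo_tool([
  {"offset": [0, 0, -1], "roll": 0},
  {"offset": [0, 0, 0], "roll": 0},
])

```text
time: 13.2
position: [0.606, -0.0531, 0.2088]
ee_rot: [[0.988, -0.152, 0.001], [-0.152, -0.988, -0.0], [0.001, 0.0, -1.0]]
wrist_force: [1.0, -0.4, 4.5]
finger_gap: 0.118
grip_force: 71.4
```

Emit:
servo_tool([
  {"offset": [0, 0, -1], "roll": 0},
  {"offset": [0, 0, 0], "roll": 0},
])

```text
time: 13.37
position: [0.6061, -0.0531, 0.2081]
ee_rot: [[0.988, -0.152, 0.002], [-0.152, -0.988, -0.0], [0.002, 0.0, -1.0]]
wrist_force: [0.6, -0.4, 5.4]
finger_gap: 0.119
grip_force: 71.6
```

Emit:
servo_tool([
  {"offset": [0, 0, -1], "roll": 0},
  {"offset": [0, 0, 0], "roll": 0},
])

```text
time: 13.53
position: [0.6062, -0.0531, 0.2074]
ee_rot: [[0.988, -0.152, 0.002], [-0.152, -0.988, -0.001], [0.002, 0.0, -1.0]]
wrist_force: [0.2, -0.1, 7.5]
finger_gap: 0.12
grip_force: 71.9
```

Emit:
servo_tool([
  {"offset": [0, 0, -1], "roll": 0},
  {"offset": [0, 0, -1], "roll": 0},
  {"offset": [0, 0, 0], "roll": 0},
])

```text
time: 13.78
position: [0.6063, -0.0532, 0.206]
ee_rot: [[0.988, -0.152, 0.003], [-0.152, -0.988, -0.001], [0.003, 0.0, -1.0]]
wrist_force: [-0.4, 0.1, 9.7]
finger_gap: 0.119
grip_force: 72.4
```

Emit:
servo_tool([
  {"offset": [0, 0, -1], "roll": 0},
  {"offset": [0, 0, 0], "roll": 0},
])

```text
time: 13.95
position: [0.6064, -0.0532, 0.2053]
ee_rot: [[0.988, -0.152, 0.003], [-0.152, -0.988, -0.001], [0.003, 0.001, -1.0]]
wrist_force: [-0.4, -0.7, 13.3]
finger_gap: 0.118
grip_force: 72.7
```

Emit:
servo_tool([
  {"offset": [0, 0, -1], "roll": 0},
  {"offset": [0, 0, 0], "roll": 0},
])

```text
time: 14.12
position: [0.6065, -0.0532, 0.2046]
ee_rot: [[0.988, -0.152, 0.004], [-0.152, -0.988, -0.001], [0.004, 0.001, -1.0]]
wrist_force: [-1.1, -0.2, 15.0]
finger_gap: 0.122
grip_force: 72.9
```

Emit:
servo_tool([
  {"offset": [0, 0, -0.6], "roll": 0},
  {"offset": [0, 0, 0], "roll": 0},
])

```text
time: 14.28
position: [0.6066, -0.0532, 0.2033]
ee_rot: [[0.988, -0.152, 0.004], [-0.152, -0.988, -0.001], [0.004, 0.0, -1.0]]
wrist_force: [3.7, 0.8, 13.5]
finger_gap: 0.122
grip_force: 72.6
```

Emit:
servo_tool([
  {"offset": [0, 0, -0.6], "roll": 0},
  {"offset": [0, 0, 0], "roll": 0},
])

```text
time: 14.45
position: [0.6067, -0.0532, 0.2033]
ee_rot: [[0.988, -0.152, 0.004], [-0.152, -0.988, -0.001], [0.005, 0.0, -1.0]]
wrist_force: [1.7, 1.2, 13.2]
finger_gap: 0.123
grip_force: 72.7
```

Emit:
servo_tool([
  {"offset": [0, 0, 0], "roll": 0},
  {"offset": [0, 0, 0], "roll": 0},
  {"offset": [0, 0, 0], "roll": 0},
])

```text
time: 14.7
position: [0.6067, -0.0532, 0.2033]
ee_rot: [[0.988, -0.152, 0.004], [-0.152, -0.988, -0.001], [0.004, 0.0, -1.0]]
wrist_force: [-0.2, -0.1, 13.0]
finger_gap: 0.112
grip_force: 72.7
```

```bash
python3 - <<'E'
from h import *
for _ in range(3):
    o=bot.get_obs(); print(o["position"],o["wrist_force"],o["wrist_torque"],o["ee_rot"][:,2]); w,d,K,T,P=shot("wrist")
R=np.array(o["ee_rot"]); L=(P-o["position"])@R
for s in (1,0):
    D=P if s else L
    zz=P[...,2]; m=(abs(L[...,2]-.031)<.005)&(abs(L[...,0])<.046)&(abs(L[...,1])<.03)
    A=np.c_[L[m][:,:2],np.ones(m.sum())]; c=np.linalg.lstsq(A,D[m][:,2],rcond=None)[0]; print("block slopes",np.degrees(c[:2]),c[2])
m=(abs(P[...,2]-.13)<.004)&(np.hypot(P[...,0]-.607,P[...,1]+.05)<.1)
A=np.c_[L[m][:,:2],np.ones(m.sum())]; c=np.linalg.lstsq(A,P[m][:,2],rcond=None)[0]; print("deck slopes",np.degrees(c[:2]),c[2])
a,*_=shot("scene"); b,*_=shot("side")
def crop(i,u,v): return cv2.resize(i[v-45:v+45,u-38:u+37],(266,320),interpolation=cv2.INTER_CUBIC)
save(np.hstack([crop(a,362,195),crop(b,298,155),cv2.resize(w[60:260,195:361],(266,320))]),"press.png")
E
```

```text
[ 0.60669054 -0.05315042  0.20331062] [-0.21931543 -0.11648174 12.98765296] [ 0.01253977 -0.0112361   0.03690885] [ 0.00435896 -0.00110794 -0.99998989]
[ 0.60670285 -0.0531803   0.20332999] [ 1.64390797  0.75744856 13.2321962 ] [-0.00014973 -0.04236735  0.01644565] [ 0.00439577 -0.00122047 -0.99998959]
[ 0.6067044  -0.05317332  0.203334  ] [ 0.8135368   1.16286743 12.82806136] [ 0.01010743 -0.096046    0.01342602] [ 0.00439332 -0.00117233 -0.99998966]
block slopes [-0.74726136 -0.20569135] 0.17209850577722027
block slopes [1.00626755 0.23389564] 0.03123581714634779
deck slopes [ 0.04942305 -0.06928363] 0.12962307036708243
```

View pics/press.png

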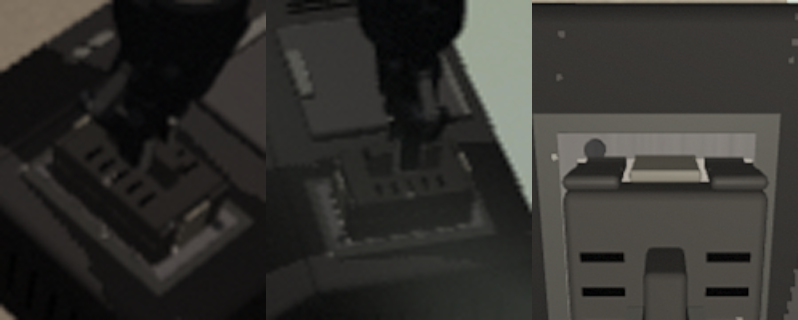

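The cover is down on the collar with equal borders. Before letting go I'll back off the force and check that both clips hold.

Emit:
servo_tool([
  {"offset": [0, 0, 0.7], "roll": 0},
  {"offset": [0, 0, 0.7], "roll": 0},
  {"offset": [0, 0, 0.7], "roll": 0},
  {"offset": [0, 0, 0], "roll": 0},
  {"offset": [0, 0, 0], "roll": 0},
])

```text
time: 15.37
position: [0.606, -0.0531, 0.2034]
ee_rot: [[0.988, -0.152, 0.001], [-0.152, -0.988, -0.0], [0.001, 0.0, -1.0]]
wrist_force: [2.6, 0.6, 5.0]
finger_gap: 0.119
grip_force: 71.4
```

Emit:
servo_tool([
  {"offset": [0, 0, 0.7], "roll": 0},
  {"offset": [0, 0, 0.7], "roll": 0},
  {"offset": [0, 0, 0], "roll": 0},
  {"offset": [0, 0, 0], "roll": 0},
  {"offset": [0, 0, 0], "roll": 0},
])

```text
time: 15.78
position: [0.6054, -0.0529, 0.2036]
ee_rot: [[0.988, -0.152, -0.002], [-0.152, -0.988, 0.001], [-0.002, -0.0, -1.0]]
wrist_force: [3.2, -0.8, -6.3]
finger_gap: 0.124
grip_force: 69.8
```

```bash
cat >> h.py <<'E'
def slopes():
    o=bot.get_obs(); w,d,K,T,P=shot("wrist"); R=np.array(o["ee_rot"]); L=(P-o["position"])@R
    print(o["position"],"F",o["wrist_force"],"tq",o["wrist_torque"])
    m=(abs(L[...,2]-.031)<.005)&(abs(L[...,0])<.046)&(abs(L[...,1])<.03)
    A=np.c_[L[m][:,:2],np.ones(m.sum())]; c=np.linalg.lstsq(A,P[m][:,2],rcond=None)[0]; print("block slopes world",np.degrees(c[:2]),c[2])
E
python3 -c "
from h import *
slopes();slopes()"
```

```text
[ 0.60539154 -0.05294827  0.20360668] F [ 3.23267573 -0.78188069 -6.29045982] tq [-0.24232827 -0.57469138 -0.00105956]
block slopes world [-0.74702916 -0.2411483 ] 0.1723081836180017
[ 0.60539233 -0.05295254  0.20364428] F [ 3.04500179 -1.10998933 -7.99935981] tq [-0.25970604 -0.57863321  0.05004428]
block slopes world [-0.74751528 -0.20878103] 0.17234334608952206
```

Emit:
servo_tool([
  {"offset": [0, 0, -0.6], "roll": 0},
  {"offset": [0, 0, -0.3], "roll": 0},
  {"offset": [0, 0, 0], "roll": 0},
  {"offset": [0, 0, 0], "roll": 0},
])

```text
time: 16.22
position: [0.6056, -0.053, 0.2036]
ee_rot: [[0.988, -0.152, -0.001], [-0.152, -0.988, 0.0], [-0.001, 0.0, -1.0]]
wrist_force: [-0.4, -0.6, -5.5]
finger_gap: 0.119
grip_force: 70.1
```

Emit:
servo_tool([
  {"offset": [0, 0, 0], "roll": 0},
  {"offset": [0, 0, 0], "roll": 0},
  {"offset": [0, 0, 0], "roll": 0},
  {"offset": [0, 0, 0], "roll": 0},
  {"offset": [0, 0, 0], "roll": 0},
], jaw=35)

```text
time: 16.63
position: [0.6059, -0.053, 0.2041]
ee_rot: [[0.988, -0.152, 0.001], [-0.152, -0.988, -0.0], [0.001, 0.0, -1.0]]
wrist_force: [-0.0, -0.3, 0.1]
finger_gap: 0.411
grip_force: 0.0
```

Emit:
servo_tool([
  {"offset": [0, 0, 5], "roll": 0},
  {"offset": [0, 0, 10], "roll": 0},
  {"offset": [0, 0, 20], "roll": 0},
  {"offset": [0, 0, 25], "roll": 0},
  {"offset": [0, 0, 25], "roll": 0},
  {"offset": [0, 0, 20], "roll": 0},
  {"offset": [-15, 0, 10], "roll": 0},
  {"offset": [-20, 0, 0], "roll": 0},
  {"offset": [-15, 0, 0], "roll": 0},
  {"offset": [0, 0, 0], "roll": 0},
])

```text
time: 17.47
position: [0.5542, -0.0528, 0.3206]
ee_rot: [[0.988, -0.152, 0.002], [-0.152, -0.988, -0.001], [0.002, 0.0, -1.0]]
wrist_force: [-0.3, 0.3, 0.6]
finger_gap: 0.408
grip_force: 0.0
```

```bash
python3 - <<'E'
from h import *
for _ in range(8): bot.get_image("scene")
o=bot.get_obs(); print(o["time"],o["position"],o["wrist_force"])
ims=[]
for n in ["scene","side","wrist"]:
    im,d,K,T,P=shot(n); ims.append(im)
    fit(P,(.606,-.053),.07,.185,.21,n+" fin"); fit(P,(.606,-.053),.07,.168,.178,n+" top")
    m=(P[...,2]>.167)&(P[...,2]<.178)&(np.hypot(P[...,0]-.606,P[...,1]+.053)<.055); q=P[m]-[.606,-.053,0]
    a=np.radians(-8.9); X=q[:,0]*np.cos(a)+q[:,1]*np.sin(a); Y=-q[:,0]*np.sin(a)+q[:,1]*np.cos(a)
    k=(abs(X)<.045)&(abs(Y)<.029); c=np.linalg.lstsq(np.c_[X,Y,np.ones(len(X))][k],q[k,2],rcond=None)[0]; print("slopes",np.degrees(c[:2]),c[2],k.sum())
    m=(abs(P[...,2]-.13)<.004)&(np.hypot(P[...,0]-.607,P[...,1]+.05)<.15); print("deck z",np.median(P[m][:,2]))
    if n=="wrist":
        u,v=np.round(proj(K,T,[[.606,-.053,.172]])[0]).astype(int); print(u,v)
        c=im[max(0,v-110):v+110,max(0,u-90):u+90]
def crop(i,u,v): return cv2.resize(i[v-40:v+40,u-33:u+33],(266,320),interpolation=cv2.INTER_CUBIC)
save(np.hstack([crop(ims[0],362,198),crop(ims[1],298,158),cv2.resize(c,(266,320))]),"done.png")
E
```

```text
17.8667 [ 0.55615398 -0.05302433  0.31844338] [-0.11061711 -0.31489259 -0.18372855]
scene fin 153 mean [ 0.609  -0.0563  0.1926] medz 0.1935 rect [array([607.0059, -54.6205]), array([14.0703, 56.3171]), np.float64(80.5054)]
scene top 678 mean [ 0.6107 -0.0598  0.1708] medz 0.1706 rect [array([608.1717, -54.843 ]), array([ 64.4371, 102.6433]), np.float64(80.8915)]
slopes [ 0.17515101 -0.14139552] 0.17095966354002523 564
deck z 0.12828083717923244
side fin 115 mean [ 0.6048 -0.0564  0.192 ] medz 0.1929 rect [array([605.5624, -54.3679]), array([17.0458, 54.7667]), np.float64(81.9021)]
side top 388 mean [ 0.6011 -0.0624  0.1712] medz 0.1711 rect [array([605.4615, -56.4249]), array([ 67.5757, 101.1984]), np.float64(78.0952)]
slopes [ 0.43261587 -0.12467757] 0.17132056230804 322
deck z 0.12869053042747225
wrist fin 1156 mean [ 0.6065 -0.052   0.1958] medz 0.1958 rect [array([605.4976, -51.5627]), array([11.7542, 55.2076]), np.float64(81.1031)]
wrist top 7709 mean [ 0.6088 -0.0524  0.1717] medz 0.1718 rect [array([605.3379, -51.6064]), array([ 63.9927, 102.0594]), np.float64(81.2704)]
slopes [-0.15897923 -0.01784886] 0.17194031251771025 6408
deck z 0.12943185033141405
270 143
```

View pics/done.png

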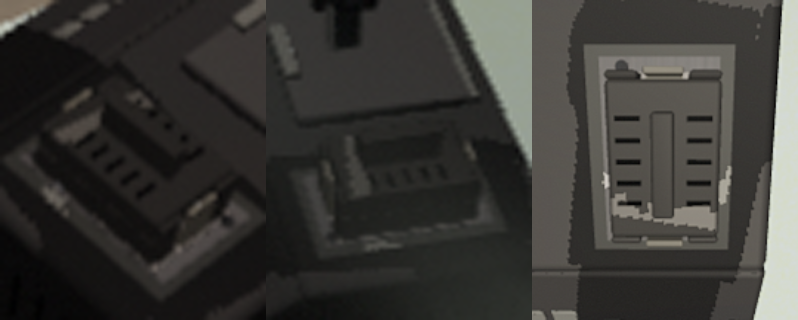

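The cover is level: the slopes are within about 0.4° and average near zero. Its top is 42.4 mm above the deck, against 42 nominal, and it held under a pull. The picture shows it square over the collar, both clip arms symmetric at about (663,70) and (665,241), and the gripper clear of it.

```bash
python3 -c "
from bench import bot
print(bot.sign_off())"
```

```text
the job is handed in; nothing more can be done
None
```

The job is handed in at about 18 s of the 72 s allowed: the cover is on the collar and let go, it measures level and within about 0.4 mm of home height, it held when I tugged upward, and the most I pressed was about 17 N.

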